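# Load and run the hold-to-run tube mixer

### The job

Take the short capped sample tube out of the orange rack and slide it upright, fully home, into the close-fitting well of the tube mixer, leaving the two tall tubes in the rack alone. Then flip the mixer's safety catch over, as far as it goes, so that it no longer bars the lever, and only then pull the lever all the way toward the front of the mixer. The lever springs back when let go, so hold it fully pulled with the gripper and finish while still holding it.

Things in the scene. Friction and masses are not known exactly. Their poses are not given: they have to be found in the camera images.
- mixer: the tube mixer, fixed to the desk: a 150 x 120 mm base plate (10 mm high) with a white housing (top 56 mm above the desk) on its right half and a grey tube well block on its left half towards the front, a low motor (44 mm) behind that. Origin: centre of its underside. Its front, the side the lever is pulled to, faces its own -x; +y is its left (well side), -y its right (lever and catch side), z up. It stands at various places and yaws.
- well_mouth (a point): centre of the well's mouth, 56 mm above the desk, on top of the grey 50 x 45 mm well block. The well is a round upright hole of 14 mm diameter, 46 mm deep, with a 1.5 mm chamfer. Axes as the mixer.
- well_seat (a point): the point on the well's axis where the tube's centre is when the tube stands on the well's floor (4 mm below the mouth; the tube then projects 38 mm above the mouth). Axes as the mixer.
- lever (a joint): angle of the black-knobbed lever, rad: 0 at rest (leaning back 0.3 rad from upright), grows as the knob is pulled to the front; stop at 0.6 (leaning 0.3 rad forward). A spring pulls it back: about 1.5 N at the knob at rest, 4.5 N at the stop. While the catch is closed the lever is blocked after about 0.1 rad.
- lever_knob (a point): middle of the lever's black knob: a round grip of 23 mm diameter, 29 mm long, along the lever; 105 mm from the lever's hinge, about 120 mm above the desk. It moves with the lever on an arc, about 62 mm from front to back in all. Its axes are the mixer's at lever 0 and turn with the lever.
- lever_hinge (a point): the lever's hinge point inside the housing, 20 mm above the desk; the hinge runs along the mixer's y axis.
- catch (a joint): angle of the safety catch, rad: about 0 closed (its steel arm lies across the front of the lever stem), grows as it is flipped open; stop at 1.15 (arm swung up; it is clear of the stem only above about 1.0, so flip it to its stop). It stays where it is put (stiff, about 2 N at the paddle).
- catch_paddle (a point): middle of the upper edge of the catch's thumb paddle: an upright grey plate 18 mm long (along the mixer's x), 5 mm thick and 34 mm tall from the hinge, near the front of the housing. Closed it leans 0.52 rad to the mixer's left (+y); pushing it to the mixer's right (-y) flips the catch open, and it then leans 0.63 rad to the right. Its axes are the mixer's at catch 0 and turn with the catch.
- catch_hinge (a point): a point on the catch's hinge line under the paddle's middle, 64 mm above the desk; the hinge runs along the mixer's x axis. The catch's arm is 48 mm further back and 34 mm long; open, its end stands about 97 mm above the desk.
- rack: the orange tube rack, fixed, 112 (x) x 248 (y) x 50 mm, with square openings; origin: centre of its underside, z up. Tubes stand in it with their feet 6 mm above the desk.
- tube_center (a point): centre of the short capped sample tube, 42 mm above its foot. Tube 84 mm long, body 12 mm diameter, plastic cap 15 mm diameter over the top 18 mm; light (about 15 g); z points to the cap. It stands in one of three places in the middle row of the rack, at least 60 mm from the others.
- tall_a_center (a point): centre of a tall, paper-wrapped tube without a cap (15 x 111 mm) in the rack, 55 mm above its foot. Leave it alone.
- tall_b_center (a point): centre of the other tall, paper-wrapped tube (15 x 111 mm) in the rack, 55 mm above its foot. Leave it alone.

How it is judged:
By the outcome, as a careful person would: the job done as asked, in the order asked, and still so for the second after the job is handed in, while the arm keeps its last pose, push and grip.
It also fails if it takes over 64 s, if anything falls off the work surface, if the arm or the gripper's body presses on something with over 40 N, if the wrist force passes 120 N, or if a joint passes its speed limit or range.

### The arm

A 6-joint arm with a two-finger parallel gripper is mounted at the origin on a cart in front of the work surface, level with it; the furniture and walls round the work are solid. World frame = base frame: x ahead of the robot, y to its left, z up, the work surface at z = 0. Lengths are in m, angles in rad, forces in N, time in s.
With the tool pointing down it reaches from about 0.35 to 0.975 m from the base axis. Payload 4.9 kg.
Tool frame: the origin (TCP) lies on the centre line of the jaws, within the pads' length; the fingertips stand 14 mm ahead of it and the grasp point (between the pads) lies 5 mm behind it (manip.nose_length is the distance from the TCP to the fingertips, in m); z points along the fingers, y is the line along which they close (so a half turn about z gives the same grasp; the last joint's range is limited). The gripper opens to 85 mm and grips with 20 to 120 N. Pads are 22 mm wide; open, the fingers measure 114 mm over their backs; the gripper's body (76 mm by 85 mm) begins 54 mm behind the grasp point. The pads swing forward as they close: fully open they stand 13 mm farther back than shut.
Start: joints at [-1.283, 0.053, 1.613, -0, 1.476, -0.119], TCP at [0.247, -0.574, 0.245] pointing down, gripper open.
Joint ranges: [-3.01, 3.01], [-1.01, 2.22], [0.06, 2.58], [-1.02, 4.17], [0.09, 2.62], [-3.14, 3.14]. Speed limits (rad/s): [2.57, 2.57, 3.14, 3.14, 3.14, 3.14].

### API

Orientations are given as a unit quaternion [w, x, y, z].
In Python, from plant import manip, imaging gives the robot as it stands.
- The arm moves only by the tool play_rows, never from a script. Its argument "commands" is a list of rows, each a list of 6 numbers: the shift along the tool's x, y, z in mm, then the turn, a rotation vector about the tool's x, y, z in degrees. A call has 1 to 5 rows; each row shifts and turns the commanded pose from where the row before left it, along the tool's axes as they then stand; what a row does not reach is not made up. A row lasts 1/12 s, in which the tool goes at most 41.7 mm and 7.16 degrees, less where a joint would pass 70% of its speed; a pose out of reach is approached as far as the arm can. A call is refused whole if a number of a shift passes 41.7 or a number of a turn 7.16, either way. A call with a gripper value outside its range is refused whole. "hand" is the finger opening in mm, from 0 to 85.4, set as the call begins (left out, the last holds). The fingers move at their own pace and stop on an object; the grip force is fixed at half the most. Time passes only in rows, so rows that do not move let the fingers close. It gives the time, the measured TCP pose, the force, the opening and the grip force at its end, in the units of the state.
- manip.state(): the state, without advancing time (a new reading comes with each control period).
- imaging.grab_frame(name): name is "side" or "top"; returns a dict with "image" (420x560x3 uint8, red, green, blue), "fx", "fy", "cx", "cy" (pixels), "k1" (the pictures are not rectified: a ray, as slopes to the right and down, at radius r is drawn at 1 + k1 r^2 times it, then the intrinsics apply), "R" (3x3) and "t" (3): a world point X has camera coordinates R X + t. Camera axes: x right, y down, z forward; pixel columns grow to the right and rows downward; lengths in m; the calibration is good to about 2 mm. A picture is of the moment at which its call begins. There is no depth.
- manip.job_done(): hands the job in; it is judged then, once.
The state is a dict: "time": time; "joint_pos": joint angles; "joint_vel": joint speeds; "joint_efforts": joint torques, N m; "tool_pos": TCP position; "tool_rot": TCP orientation; "contact_force": force on the tool from outside, world axes, zero at the start; "ft_torque": the same for the moment, N m; "gripper_width": opening from 0.0 (shut) to 1.0 (fully open); "grasp_force": force on a finger pad.
Only numpy, scipy, OpenCV 4.12 (cv2) and the standard library are available. Lean on these libraries where they do the work, as an engineer would, in place of code of your own. Each camera call takes 0.05 s, during which the arm holds its last target. There are 200 camera calls.

## Working session

There is one attempt and no reset: what is moved stays moved. The work goes in short steps, Python scripts to look and compute and a tool call to move; the robot and the scene stay as the last step left them, time stands still between calls to the robot, and variables do not carry over. Pictures are saved under pics/ and viewed, at most 10 in all, crops included, and the job is handed in when it is done.

Besides the shell and the picture viewer there is one more tool, called after "Call:" as name(argument=value, ...), one argument or row to a line, values as JSON. play_rows: Moves the arm, as the interface text tells. Its arguments: {"type":"object","properties":{"commands":{"type":"array","items":{"type":"array","items":{"type":"number"}}},"hand":{"type":"number"}},"required":["commands"]}

```bash
ls; mkdir -p pics; cat > h.py <<'E'
import numpy as np, cv2
from plant import manip, imaging
def grab(n,save=None):
    f=imaging.grab_frame(n)
    if save: cv2.imwrite('pics/'+save,cv2.cvtColor(f['image'],cv2.COLOR_RGB2BGR))
    return f
def ray(f,u,v):
    d=np.array([(u-f['cx'])/f['fx'],(v-f['cy'])/f['fy']]); s=d.copy()
    for _ in range(20): s=d/(1+f['k1']*(s@s))
    R=np.array(f['R']);t=np.array(f['t'])
    w=R.T@np.array([s[0],s[1],1]); return -R.T@t, w/np.linalg.norm(w)
def onz(f,u,v,z):
    o,w=ray(f,u,v); return o+w*(z-o[2])/w[2]
def proj(f,X):
    c=np.array(f['R'])@np.array(X)+np.array(f['t']); s=c[:2]/c[2]; s=s*(1+f['k1']*(s@s))
    return np.array([f['fx']*s[0]+f['cx'],f['fy']*s[1]+f['cy']])
def tri(f1,p1,f2,p2):
    o1,a=ray(f1,*p1);o2,b=ray(f2,*p2)
    k=np.linalg.lstsq(np.c_[a,-b],o2-o1,rcond=None)[0]
    A=o1+k[0]*a;B=o2+k[1]*b
    return (A+B)/2,np.linalg.norm(A-B)
E
python3 - <<'E'
from h import *
import pickle
fs={}
for n in('top','side'):
    f=grab(n,n+'0.png');fs[n]=f
    print(n,f['fx'],f['cx'],f['cy'],f['k1'],(-np.array(f['R']).T@np.array(f['t'])).round(3),np.array(f['R']).round(2).tolist())
pickle.dump(fs,open('f0.pkl','wb'))
s=manip.state();print(s['time'],s['tool_pos'],s['tool_rot'],manip.nose_length)
E
```

```text
pics
top 381.78144692262504 279.3164662722808 206.7387370498249 -0.08031046306575039 [0.47  0.197 0.935] [[-0.02, -1.0, 0.01], [-1.0, 0.02, -0.07], [0.07, -0.01, -1.0]]
side 440.9083430702463 279.9388827802839 208.13577063811357 -0.044023308789383056 [ 0.176 -0.52   0.419] [[0.9, -0.44, -0.02], [-0.18, -0.34, -0.92], [0.4, 0.83, -0.39]]
0.1 [ 0.24712111 -0.57347635  0.24415818] [-9.51712759e-04  9.79387962e-01  2.01985911e-01 -8.04915936e-05] 0.014
```

View pics/top0.png

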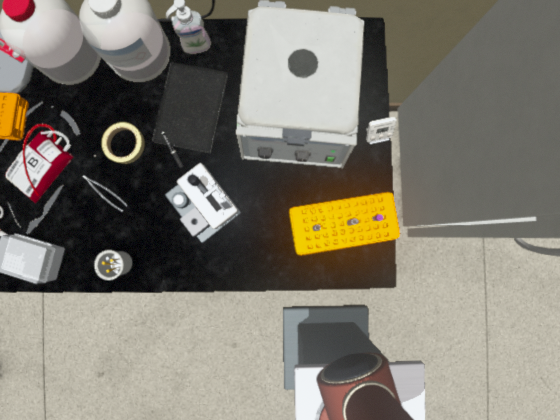

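View pics/side0.png

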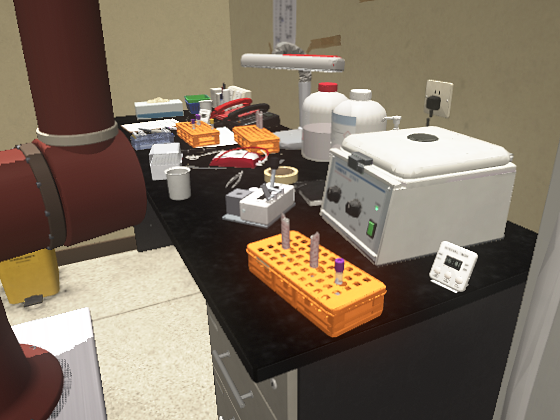

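The top view shows the purple-capped tube at about (378,217), the tall tubes at (318,228) and (352,222), and the mixer near (202,202). In the side view the cap is at (339,265) and the mixer near (262,200). I'll enlarge both next.

```bash
python3 - <<'E'
from h import *
import pickle
fs=pickle.load(open('f0.pkl','rb'))
t=cv2.cvtColor(fs['top']['image'],cv2.COLOR_RGB2BGR);s=cv2.cvtColor(fs['side']['image'],cv2.COLOR_RGB2BGR)
a=cv2.resize(t[155:250,155:245],None,fx=6,fy=6,interpolation=cv2.INTER_CUBIC) #540x570
a=cv2.resize(a,(400,422))
b=cv2.resize(s[140:235,215:305],(400,422),interpolation=cv2.INTER_CUBIC)
cv2.imwrite('pics/z1.png',np.hstack([a,b]))
for n in fs:
    im=fs[n]['image']; hsv=cv2.cvtColor(im,cv2.COLOR_RGB2HSV)
    m=cv2.inRange(hsv,(125,80,40),(165,255,255))
    k,_,st,c=cv2.connectedComponentsWithStats(m)
    print(n,[(st[i].tolist(),c[i].round(1).tolist()) for i in range(1,k) if st[i][4]>8])
    m=cv2.inRange(hsv,(8,170,150),(28,255,255))
    k,l,st,c=cv2.connectedComponentsWithStats(m); i=1+np.argmax(st[1:,4]); print(st[i],c[i], cv2.minAreaRect(cv2.findContours((l==i).astype(np.uint8),0,2)[0][0]))
E
```

```text
top [([376, 215, 7, 6, 34], [378.9, 217.2])]
[ 289  192  111   63 4947] [343.56519102 223.15605417] ((344.0, 223.0), (48.99089813232422, 105.87295532226562), 80.53767395019531)
side [([195, 114, 5, 6, 20], [197.3, 116.2]), ([191, 119, 4, 5, 14], [192.7, 120.7]), ([335, 258, 9, 14, 109], [339.3, 264.6])]
[ 246  234  141  103 3446] [319.83807313 299.05426582] ((311.86767578125, 282.2205810546875), (149.54676818847656, 72.88690185546875), 30.963762283325195)
```

View pics/z1.png

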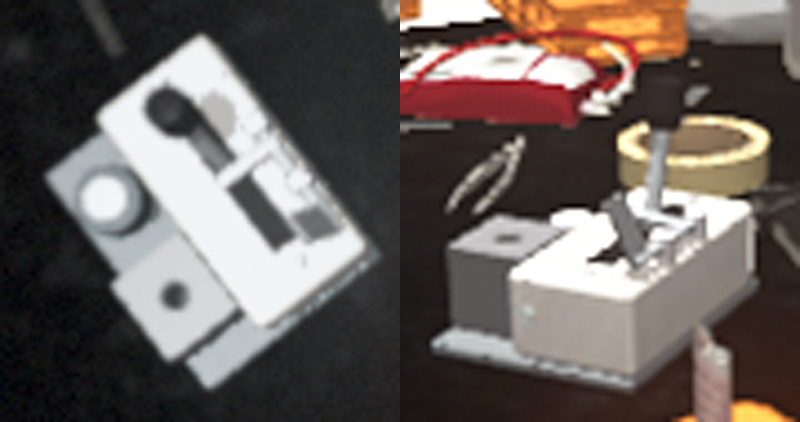

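The enlarged top crop shows the mixer's +x pointing up-left. The well hole is at crop (176,295), full-image (194.6,221.4), and the knob is at crop (172,110). The paddle is the grey patch at crop (315,222), near the front right. In the side crop the hole is at (510,238), full-image (239.8,193.6), the knob at crop (668,95) and the paddle at crop (625,220).

```bash
python3 - <<'E'
from h import *
import pickle
fs=pickle.load(open('f0.pkl','rb'));T,S=fs['top'],fs['side']
def cen(f,u,v,r,dark=True):
    g=cv2.cvtColor(f['image'],cv2.COLOR_RGB2GRAY).astype(float)
    ys,xs=np.mgrid[v-r:v+r+1,u-r:u+r+1]; p=g[v-r:v+r+1,u-r:u+r+1]
    bg=np.median(p); w=np.clip(bg-p-15,0,None); return (w*xs).sum()/w.sum(),(w*ys).sum()/w.sum()
hT=cen(T,195,221,4);hS=cen(S,240,194,4)
print('hole px',hT,hS,onz(T,*hT,.056),onz(S,*hS,.056),tri(T,hT,S,hS))
c=lambda x,y:(155+x/4.444-.4,155+y/4.444-.4)
P={k:onz(T,*c(*p),z)[:2] for k,p,z in [('hBR',(205,37),.056),('hFR',(368,250),.056),('hFL',(262,327),.056),('hBL',(97,110),.056),('bBL',(47,178),.01),('bFL',(208,389),.01),('bFR',(380,257),.01)]}
for k in P: print(k,P[k].round(4))
d=lambda a,b:(np.linalg.norm(P[a]-P[b]).round(4),np.degrees(np.arctan2(*(P[b]-P[a])[::-1])).round(1))
print('hous',d('hFR','hBR'),d('hFL','hBL'),d('hFR','hFL'),d('hBR','hBL'),'base',d('bFL','bBL'),d('bFR','bFL'))
# tube cap: 2 views
cs=(339.3,264.6);ct=(378.9,217.2)
print('cap',onz(T,*ct,.09),onz(S,*cs,.081),tri(T,ct,S,cs))
# knob
cd=lambda x,y:(215+(x-400)/4.444-.4,140+y/4.444-.4)
print('knob',tri(T,c(170,109),S,cd(668,98)),onz(T,*c(170,109),.13))
print('paddle top',onz(T,*c(310,218),.093),tri(T,c(310,218),S,cd(622,200)))
for u,v in [(289,207),(293,255),(399,236),(395,194)]: print('rack',onz(T,u,v,.05).round(3))
E
```

```text
hole px (np.float64(193.73980309423348), np.float64(221.17487107360526)) (np.float64(238.96859504132232), np.float64(195.72809917355372)) [0.50577595 0.38643861 0.056     ] [0.4976529  0.36351693 0.056     ] (array([0.50645459, 0.38853695, 0.04578655]), np.float64(0.0005680054281624843))
hBR [0.6415 0.3702]
hFR [0.528  0.2853]
hFL [0.4889 0.3406]
hBL [0.6039 0.4272]
bBL [0.5736 0.4668]
bFL [0.4566 0.3778]
bFR [0.5271 0.2834]
hous (np.float64(0.1418), np.float64(36.8)) (np.float64(0.1439), np.float64(37.0)) (np.float64(0.0678), np.float64(125.2)) (np.float64(0.0683), np.float64(123.5)) base (np.float64(0.1469), np.float64(37.3)) (np.float64(0.1179), np.float64(126.7))
cap [ 0.50648713 -0.03314274  0.09      ] [ 0.50506516 -0.03810901  0.081     ] (array([ 0.50677877, -0.03592224,  0.07943776]), np.float64(0.0003727178095625708))
knob (array([0.59449314, 0.37460484, 0.11929861]), np.float64(0.0009316064751672095)) [0.59243979 0.37245771 0.13      ]
paddle top [0.54203684 0.31034011 0.093     ] (array([0.54073644, 0.31103858, 0.09211416]), np.float64(0.002984868604091199))
rack [0.535 0.166 0.05 ]
rack [0.424 0.159 0.05 ]
rack [ 0.463 -0.09   0.05 ]
rack [ 0.562 -0.084  0.05 ]
```

```bash
python3 - <<'E'
from h import *
import pickle
fs=pickle.load(open('f0.pkl','rb'));T,S=fs['top'],fs['side']
for p in [(400,230),(400,100),(535,220)]: print('slab',p,[onz(T,*p,z).round(2).tolist() for z in(0,.3,.6)])
print('slab side',[ (ray(S,545,y)[1]).round(2) for y in (50,300)])
for p in [(378,258),(322,215),(513,230)]: print('box side z0',onz(S,*p,0).round(3))
for p in [(330,155),(382,172)]: print('box side upper front edge',tri(S,p,T,(350,166)) , onz(T,350,166,.05).round(3))
print('well hole',tri(T,(193.9,221.1),S,(239.3,193.2)),onz(S,239.3,193.2,.056))
E
```

```text
slab (400, 230) [[0.48, -0.11, 0.0], [0.48, -0.01, 0.3], [0.47, 0.09, 0.6]]
slab (400, 100) [[0.81, -0.12, 0.0], [0.7, -0.02, 0.3], [0.59, 0.08, 0.6]]
slab (535, 220) [[0.5, -0.47, 0.0], [0.49, -0.25, 0.3], [0.48, -0.04, 0.6]]
slab side [array([ 0.83,  0.56, -0.05]), array([ 0.76,  0.41, -0.5 ])]
box side z0 [0.663 0.064 0.   ]
box side z0 [0.674 0.29  0.   ]
box side z0 [0.997 0.025 0.   ]
box side upper front edge (array([0.577427  , 0.066702  , 0.22104433]), np.float64(0.04834159257807992)) [0.63 0.02 0.05]
box side upper front edge (array([0.61783494, 0.0384675 , 0.18415222]), np.float64(0.028594947001377494)) [0.63 0.02 0.05]
well hole (array([0.50660329, 0.38655789, 0.0527551 ]), np.float64(0.001133066673041546)) [0.50417642 0.37826125 0.056     ]
```

Call:
play_rows(
  commands=[
    [15, -20.4, 0, 0, 0, 0],
    [15, -20.4, 0, 0, 0, 0],
    [15, -20.4, 0, 0, 0, 0],
    [15, -20.4, 0, 0, 0, 0],
    [15, -20.4, 0, 0, 0, 0],
  ],
  hand=40,
)

```text
time: 0.52
tool_pos: [0.2758, -0.4492, 0.2446]
tool_rot: [-0.001, 0.979, 0.202, -0.0]
contact_force: [-0.2, -0.2, -0.7]
gripper_width: 0.471
grasp_force: 0.0
```

Call:
play_rows(
  commands=[
    [15, -20.4, 0, 0, 0, 0],
    [15, -20.4, 0, 0, 0, 0],
    [15, -20.4, 0, 0, 0, 0],
    [15, -20.4, 0, 0, 0, 0],
    [15, -20.4, 0, 0, 0, 0],
  ],
)

```text
time: 0.93
tool_pos: [0.3042, -0.3258, 0.2447]
tool_rot: [-0.0, 0.979, 0.202, -0.0]
contact_force: [-0.2, 0.2, -0.2]
gripper_width: 0.471
grasp_force: 0.0
```

Call:
play_rows(
  commands=[
    [15, -20.4, 0, 0, 0, 0],
    [15, -20.4, 0, 0, 0, 0],
    [15, -20.4, 0, 0, 0, 0],
    [15, -20.4, 0, 0, 0, 0],
    [15, -20.4, 0, 0, 0, 0],
  ],
)

```text
time: 1.35
tool_pos: [0.3327, -0.2026, 0.2448]
tool_rot: [-0.0, 0.979, 0.202, -0.0]
contact_force: [-0.4, 0.1, -0.5]
gripper_width: 0.471
grasp_force: 0.0
```

Call:
play_rows(
  commands=[
    [15, -20.4, 0, 0, 0, 0],
    [15, -20.4, 0, 0, 0, 0],
    [15, -20.4, 0, 0, 0, 0],
    [15, -20.4, 0, 0, 0, 0],
    [15, -20.4, 0, 0, 0, 0],
  ],
)

```text
time: 1.77
tool_pos: [0.3612, -0.0793, 0.2449]
tool_rot: [-0.0, 0.979, 0.202, -0.0]
contact_force: [0.6, -0.9, -0.6]
gripper_width: 0.467
grasp_force: 0.0
```

Call:
play_rows(
  commands=[
    [0, 0, 0, 0, 0, -7],
    [0, 0, 0, 0, 0, -7],
    [0, 0, 0, 0, 0, -7],
    [0, 0, 0, 0, 0, -7],
    [0, 0, 0, 0, 0, -7],
  ],
)

```text
time: 2.18
tool_pos: [0.3611, -0.0803, 0.2448]
tool_rot: [-0.0, 0.872, 0.49, -0.0]
contact_force: [-0.2, -0.9, -0.5]
gripper_width: 0.471
grasp_force: 0.0
```

Call:
play_rows(
  commands=[
    [0, 0, 0, 0, 0, -7],
    [0, 0, 0, 0, 0, -7],
    [0, 0, 0, 0, 0, -7],
    [0, 0, 0, 0, 0, -7],
    [0, 0, 0, 0, 0, -7],
  ],
)

```text
time: 2.6
tool_pos: [0.3611, -0.0804, 0.2448]
tool_rot: [-0.0, 0.684, 0.729, -0.0]
contact_force: [0.1, -0.0, 1.1]
gripper_width: 0.47
grasp_force: 0.0
```

Call:
play_rows(
  commands=[
    [0, 0, 0, 0, 0, -3],
    [0, 0, 0, 0, 0, 0],
  ],
)

```text
time: 2.77
tool_pos: [0.3611, -0.0805, 0.2448]
tool_rot: [-0.0, 0.667, 0.745, -0.0]
contact_force: [-0.0, -0.5, -0.0]
gripper_width: 0.468
grasp_force: 0.0
```

Call:
play_rows(
  commands=[
    [5.9, 29.8, 0, 0, 0, 0],
    [5.9, 29.8, 0, 0, 0, 0],
    [5.9, 29.8, 0, 0, 0, 0],
    [5.9, 29.8, 0, 0, 0, 0],
    [5.9, 29.8, 0, 0, 0, 0],
  ],
)

```text
time: 3.18
tool_pos: [0.5074, -0.0342, 0.2448]
tool_rot: [-0.0, 0.668, 0.744, -0.0]
contact_force: [-0.1, 0.6, -0.1]
gripper_width: 0.468
grasp_force: 0.0
```

Call:
play_rows(
  commands=[
    [0, 0, 24, 0, 0, 0],
    [0, 0, 24, 0, 0, 0],
    [0, 0, 24, 0, 0, 0],
    [0, 0, 24, 0, 0, 0],
    [0, 0, 0, 0, 0, 0],
  ],
)

```text
time: 3.6
tool_pos: [0.5025, -0.034, 0.1432]
tool_rot: [-0.005, 0.668, 0.744, -0.003]
contact_force: [0.1, -0.7, -0.7]
gripper_width: 0.468
grasp_force: 0.0
```

```bash
python3 - <<'E'
from h import *
T=grab('top');S=grab('side')
t=cv2.cvtColor(T['image'],cv2.COLOR_RGB2BGR);s=cv2.cvtColor(S['image'],cv2.COLOR_RGB2BGR)
a=cv2.resize(t[160:290,280:410],(400,400),interpolation=cv2.INTER_CUBIC)
b=cv2.resize(s[170:300,270:400],(400,400),interpolation=cv2.INTER_CUBIC)
cv2.imwrite('pics/z2.png',np.hstack([a,b])); st=manip.state();print(st['tool_pos'],st['tool_rot'],st['time'])
E
```

```text
[ 0.50550655 -0.03471206  0.14850487] [-1.14045676e-03  6.67476283e-01  7.44629927e-01 -6.19087408e-04] 3.7
```

View pics/z2.png

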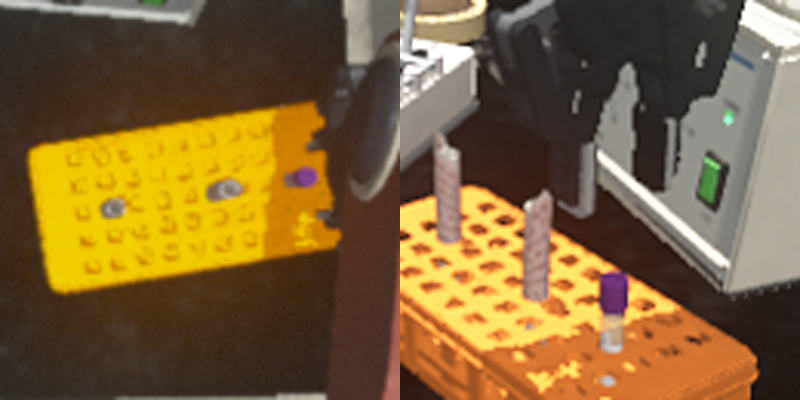

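Both views show the fingers either side of the purple cap, with jaw tips at side crop (575,190) and (655,180) and the cap at (613,292). I'll go down and grip.

Call:
play_rows(
  commands=[
    [0, 0, 18, 0, 0, 0],
    [0, 0, 18, 0, 0, 0],
    [0, 0, 18, 0, 0, 0],
    [0, 0, 17, 0, 0, 0],
    [0, 0, 0, 0, 0, 0],
  ],
)

```text
time: 4.12
tool_pos: [0.5052, -0.0348, 0.0771]
tool_rot: [-0.001, 0.667, 0.745, -0.001]
contact_force: [-0.1, -0.1, -0.4]
gripper_width: 0.468
grasp_force: 0.0
```

Call:
play_rows(
  commands=[
    [0, 0, 0, 0, 0, 0],
    [0, 0, 0, 0, 0, 0],
    [0, 0, 0, 0, 0, 0],
    [0, 0, 0, 0, 0, 0],
    [0, 0, 0, 0, 0, 0],
  ],
  hand=0,
)

```text
time: 4.53
tool_pos: [0.508, -0.0353, 0.0809]
tool_rot: [0.002, 0.667, 0.745, 0.001]
contact_force: [-0.4, -0.5, 6.8]
gripper_width: 0.153
grasp_force: 58.8
```

Call:
play_rows(
  commands=[
    [0, 0, 0, 0, 0, 0],
    [0, 0, 0, 0, 0, 0],
    [0, 0, 0, 0, 0, 0],
  ],
)

```text
time: 4.78
tool_pos: [0.508, -0.0353, 0.0809]
tool_rot: [0.002, 0.667, 0.745, 0.001]
contact_force: [0.3, 0.4, 5.8]
gripper_width: 0.152
grasp_force: 58.8
```

Call:
play_rows(
  commands=[
    [0, 0, -8, 0, 0, 0],
    [0, 0, -16, 0, 0, 0],
    [0, 0, -20, 0, 0, 0],
    [0, 0, -20, 0, 0, 0],
    [0, 0, -20, 0, 0, 0],
  ],
)

```text
time: 5.2
tool_pos: [0.506, -0.0348, 0.1636]
tool_rot: [-0.0, 0.667, 0.745, -0.0]
contact_force: [0.7, 0.1, -0.0]
gripper_width: 0.15
grasp_force: 58.9
```

Call:
play_rows(
  commands=[
    [0, 0, -20, 0, 0, 0],
    [0, 0, -20, 0, 0, 0],
    [0, 0, -8, 0, 0, 0],
    [0, 0, 0, 0, 0, 0],
    [0, 0, 0, 0, 0, 0],
  ],
)

```text
time: 5.62
tool_pos: [0.5061, -0.0349, 0.2102]
tool_rot: [0.0, 0.667, 0.745, 0.0]
contact_force: [0.5, -0.1, -0.8]
gripper_width: 0.151
grasp_force: 58.9
```

```bash
python3 - <<'E'
from h import *
T=grab('top');S=grab('side')
t=cv2.cvtColor(T['image'],cv2.COLOR_RGB2BGR);s=cv2.cvtColor(S['image'],cv2.COLOR_RGB2BGR)
b=cv2.resize(s[110:310,240:440],(600,600),interpolation=cv2.INTER_CUBIC)
cv2.imwrite('pics/z3.png',b); st=manip.state();print(st['tool_pos'],st['tool_rot'],st['time'],st['contact_force'],st['gripper_width'])
E
```

```text
[ 0.5053346  -0.03468661  0.2085587 ] [-1.22684198e-03  6.67137076e-01  7.44933651e-01 -6.87270477e-04] 5.7167 [-0.28356756  0.72100735 -0.24731282] 0.15213220542929304
```

View pics/z3.png

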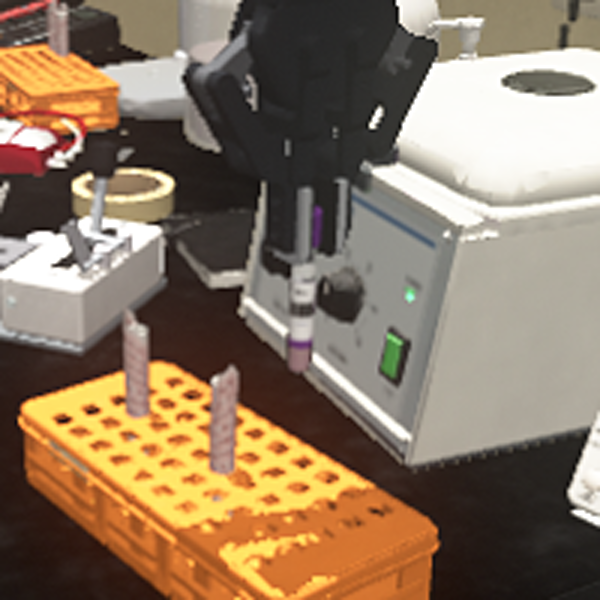

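The tube is held between the fingers. The foot is at side crop (299,372), the purple band at (300,342), the body at (302,290) and the visible part of the cap at about (317,225). It may be tilted, so I'll measure that in the gripper's plane.

```bash
cat >> h.py <<'E'
from scipy.spatial.transform import Rotation as Ro
def tool():
    s=manip.state();q=np.array(s['tool_rot']);return np.array(s['tool_pos']),Ro.from_quat(q[[1,2,3,0]]).as_matrix()
def onplane(f,u,v,p,n):
    o,w=ray(f,u,v);return o+w*((p-o)@n)/(w@n)
E
python3 - <<'E'
from h import *
S=grab('side');T=grab('top')
p,M=tool();print(M.round(3).tolist())
c=lambda x,y:(240+x/3-.33,110+y/3-.33)
for n,x,y in[('foot',299,374),('band',299.5,342),('mid',302,300),('mid2',303,275),('cap',318,228),('capbot',318,248)]:
    X=onplane(S,*c(x,y),p,M[:,1]); print(n,(M.T@(X-p)*1000).round(1),X.round(4))
    # what an upright tube would project to
for z in (-14,0,14,40,60,71): print(z,((proj(S,p+M@[0,0,z/1000])-[240,110]+.33)*3).round(1), proj(T,p+M@[0,0,z/1000]).round(1))
# row-wise edges of tube
g=S['image']
for r in (196,200,204,208,212,216,220,224,228,231):
    print(r,[int(x) for x in g[r,332:350].mean(1)])
E
```

```text
[[-0.11, 0.994, -0.003], [0.994, 0.11, 0.001], [0.001, -0.003, -1.0]]
foot [-0.2  0.  78.1] [ 0.5051 -0.0349  0.1303]
band [ 0.5 -0.  61.1] [ 0.5051 -0.0342  0.1473]
mid [-0.  -0.  38.8] [ 0.5052 -0.0347  0.1696]
mid2 [ 0. -0. 26.] [ 0.5052 -0.0347  0.1825]
cap [-9.1 -0.  -0.4] [ 0.5063 -0.0438  0.2089]
capbot [-9.8  0.   9.2] [ 0.5064 -0.0444  0.1992]
-14 [306.4 194.8] [398.5 214.4]
0 [305.2 223.3] [396.1 214.9]
14 [304.  251.4] [393.9 215.3]
40 [301.9 302.2] [390. 216.]
60 [300.2 340.2] [387.2 216.5]
71 [299.3 360.7] [385.6 216.8]
196 [62, 88, 102, 112, 113, 110, 109, 111, 125, 129, 100, 80, 107, 138, 149, 150, 151, 150]
200 [41, 35, 32, 26, 131, 169, 172, 176, 181, 183, 183, 179, 182, 159, 144, 143, 147, 148]
204 [144, 145, 146, 147, 134, 147, 170, 189, 173, 151, 156, 155, 120, 97, 61, 29, 95, 78]
208 [139, 144, 145, 145, 136, 161, 164, 153, 168, 182, 195, 200, 145, 61, 34, 37, 48, 44]
212 [118, 121, 129, 138, 101, 63, 77, 81, 63, 77, 66, 74, 132, 120, 73, 42, 37, 38]
216 [163, 140, 142, 97, 125, 161, 164, 153, 144, 154, 155, 164, 155, 144, 144, 145, 133, 136]
220 [176, 234, 254, 200, 134, 182, 198, 207, 209, 208, 202, 178, 150, 144, 145, 145, 145, 145]
224 [132, 127, 126, 95, 78, 92, 108, 120, 126, 121, 108, 76, 122, 148, 145, 146, 147, 139]
228 [35, 86, 129, 105, 98, 119, 126, 131, 132, 126, 109, 239, 252, 238, 188, 145, 142, 145]
231 [44, 43, 40, 71, 103, 119, 127, 130, 131, 127, 106, 114, 140, 222, 250, 254, 247, 207]
```

Call:
play_rows(
  commands=[
    [13, -2, -10, 0, 0, 0],
    [26, -4, -10, 0, 0, 0],
    [26, -4, 0, 0, 0, 0],
    [26, -4, 0, 0, 0, 0],
    [26, -4, 0, 0, 0, 0],
  ],
)

```text
time: 6.23
tool_pos: [0.4748, 0.0811, 0.2307]
tool_rot: [-0.0, 0.667, 0.745, 0.0]
contact_force: [0.5, 0.1, -0.1]
gripper_width: 0.152
grasp_force: 58.9
```

Call:
play_rows(
  commands=[
    [26, -4, 0, 0, 0, 0],
    [26, -4, 0, 0, 0, 0],
    [26, -4, 0, 0, 0, 0],
    [13, -2, 0, 0, 0, 0],
    [0, 0, 0, 0, 0, 0],
  ],
)

```text
time: 6.65
tool_pos: [0.4503, 0.171, 0.2304]
tool_rot: [-0.001, 0.666, 0.746, 0.0]
contact_force: [0.3, 0.0, -0.1]
gripper_width: 0.152
grasp_force: 58.9
```

Call:
play_rows(
  commands=[
    [0, 0, 0, 0, 0, -6.14],
    [0, 0, 0, 0, 0, -6.14],
    [0, 0, 0, 0, 0, -6.14],
    [0, 0, 0, 0, 0, -6.14],
    [0, 0, 0, 0, 0, -6.14],
  ],
)

```text
time: 7.07
tool_pos: [0.4514, 0.1681, 0.2303]
tool_rot: [-0.0, 0.444, 0.896, -0.0]
contact_force: [-0.4, 0.1, -1.4]
gripper_width: 0.149
grasp_force: 58.9
```

Call:
play_rows(
  commands=[
    [8.7, 10.9, 0, 0, 0, 0],
    [17.4, 21.9, 0, 0, 0, 0],
    [17.4, 21.9, 0, 0, 0, 0],
    [17.4, 21.9, 0, 0, 0, 0],
    [17.4, 21.9, 0, 0, 0, 0],
  ],
)

```text
time: 7.48
tool_pos: [0.4833, 0.291, 0.2304]
tool_rot: [-0.0, 0.446, 0.895, -0.0]
contact_force: [-0.4, -1.1, 0.5]
gripper_width: 0.157
grasp_force: 58.9
```

Call:
play_rows(
  commands=[
    [17.4, 21.9, 0, 0, 0, 0],
    [17.4, 21.9, 0, 0, 0, 0],
    [17.4, 21.9, 0, 0, 0, 0],
    [8.7, 10.9, 0, 0, 0, 0],
    [0, 0, 0, 0, 0, 0],
  ],
)

```text
time: 7.9
tool_pos: [0.5077, 0.3869, 0.2299]
tool_rot: [-0.0, 0.445, 0.895, -0.0]
contact_force: [-0.9, -0.5, -0.5]
gripper_width: 0.15
grasp_force: 58.9
```

Call:
play_rows(
  commands=[
    [0, 0, 16, 0, 0, 0],
    [0, 0, 16, 0, 0, 0],
    [0, 0, 16, 0, 0, 0],
    [0, 0, 0, 0, 0, 0],
    [0, 0, 0, 0, 0, 0],
  ],
)

```text
time: 8.32
tool_pos: [0.5069, 0.3836, 0.1812]
tool_rot: [-0.001, 0.446, 0.895, -0.001]
contact_force: [0.4, -0.4, 0.3]
gripper_width: 0.151
grasp_force: 58.9
```

```bash
python3 - <<'E'
from h import *
import pickle
T=grab('top');S=grab('side');pickle.dump((T,S,tool()),open('f1.pkl','wb'))
t=cv2.cvtColor(T['image'],cv2.COLOR_RGB2BGR);s=cv2.cvtColor(S['image'],cv2.COLOR_RGB2BGR)
a=cv2.resize(t[170:250,150:230],(400,400),interpolation=cv2.INTER_CUBIC)
b=cv2.resize(s[140:220,210:290],(400,400),interpolation=cv2.INTER_CUBIC)
cv2.imwrite('pics/z4.png',np.hstack([a,b])); p,M=tool(); print(p,M.round(3).tolist())
T0=pickle.load(open('f0.pkl','rb'))['top']
print(T0['image'].mean(2)[215:228,187:202].astype(int))
for z in(0,40,76):print(z,proj(T,p+M@[0,0,z/1000]),proj(S,p+M@[0,0,z/1000]))
E
```

```text
[0.50812524 0.38461281 0.18364088] [[-0.601, 0.799, 0.001], [0.799, 0.601, 0.001], [-0.0, 0.001, -1.0]]
[[212 212 211 212 213 213 213 214 213 213 214 213 215 213 202]
 [212 212 212 212 213 213 212 213 214 214 215 213 214 214 211]
 [212 213 213 213 211 210 203 201 208 212 213 214 214 214 213]
 [212 214 213 212 204 184 159 151 163 190 209 213 214 215 214]
 [213 213 212 210 185 140 101  84 101 144 188 211 214 215 215]
 [214 213 213 202 153  95  68  65  80 117 170 208 214 215 216]
 [214 212 212 193 135  79  61  66  86 117 165 207 215 215 216]
 [213 213 212 192 140  81  65  67  87 119 166 206 214 215 215]
 [214 214 214 206 167 113  77  72  94 138 189 211 215 215 216]
 [213 215 213 213 197 169 141 126 139 176 206 214 215 216 214]
 [214 214 215 215 212 207 202 202 202 209 213 215 215 216 216]
 [211 214 214 215 215 214 214 214 214 214 215 215 216 216 216]
 [200 213 214 215 214 215 214 214 216 215 216 216 216 216 215]]
0 [180.82281284 217.56230484] [236.94847605 138.17329452]
40 [185.57316408 218.43463273] [237.91640691 155.61125901]
76 [189.46157585 219.14809664] [238.76735292 170.86118379]
```

View pics/z4.png

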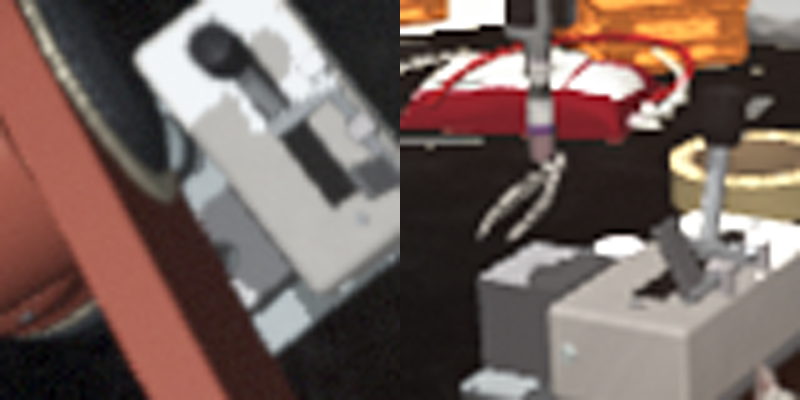

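The top view is blocked by the forearm. In the side view the tube hangs upright with its foot at crop (541,162), above the well block, and the hole is shadowed near (550,250). I'll refine the lateral offset with side-view edges.

```bash
python3 - <<'E'
from h import *
import pickle
T,S,(p,M)=pickle.load(open('f1.pkl','rb'));S0=pickle.load(open('f0.pkl','rb'))['side']
g=S['image'].mean(2).astype(int);g0=S0['image'].mean(2).astype(int)
print('tube');
for r in range(150,174,2):print(r,g[r,231:247])
print('tube RG');
for r in (160,164,168):print(r,S['image'][r,231:247].tolist())
print('hole0')
for r in range(189,200):print(r,g0[r,230:250])
for z in (50,60,70):print(proj(S,p+M@[0,0,z/1000]))
E
```

```text
tube
150 [111 123 162 133  93 119 117 111  78 203 245 199 163 178 170 151]
152 [255 255 255 236 123 163 154 151 129 209 246 247 250 253 251 208]
154 [252 252 253 206 104 168 173 170 156 208 242 247 249 204 119 219]
156 [255 255 255 255 240 148 166 154 116 246 255 248 197 249 255 255]
158 [ 70  70  68  67  77  75  74  55  49  68  69  71  70  67  92 146]
160 [ 73  72  72  69 125 164 169 161 155 121  72  77  80  80  80  81]
162 [ 67  68  67  62 121 179 199 198 187 133  64  71  70  70  71  72]
164 [ 66  65  65  62 116 167 186 187 171 117  59  65  66  66  66  66]
166 [58 57 56 68 87 91 94 94 90 68 56 66 66 66 66 67]
168 [ 31  32  31  29  55 100 121 123 117  82  37  28  31  33  32  31]
170 [ 33  33  35  35  45  92 121 123 115  83  84  79  38  32  33  34]
172 [ 30  30  32  30  29  46  78 119 141 123 183 169  54  30  33  32]
tube RG
160 [[140, 36, 44], [140, 35, 43], [140, 34, 42], [141, 29, 38], [151, 114, 112], [168, 166, 160], [174, 169, 164], [166, 161, 157], [157, 156, 152], [151, 107, 106], [148, 30, 40], [151, 36, 46], [154, 38, 48], [155, 37, 48], [157, 37, 48], [158, 37, 48]]
164 [[
[... 836 characters left out ...]
99 193]
193 [205 201 198 198 198 191 161 120 102  99 102 127 171 195 198 199 199 201
 189 152]
194 [200 199 198 198 198 193 163 136 136 138 144 156 184 199 198 200 189 170
 131 191]
195 [192 197 201 200 200 200 202 202 203 203 202 201 200 199 200 189 137 117
 198 255]
196 [148 162 176 177 181 189 192 198 201 200 201 200 201 189 170 145 200 246
 255 255]
197 [ 81  81  92 101 114 138 148 162 177 178 181 189 184 138 116 215 255 255
 255 255]
198 [ 87  86  86  85  84  83  82  82  92 100 111 131 138 202 246 255 255 255
 255 254]
199 [ 87  87  87  87  88  87  87  87  85  81  83 120 219 255 255 255 255 255
 254 254]
[238.15468556 159.88900603]
[238.39149542 164.13457203]
[238.6268432  168.34821458]
```

Call:
play_rows(
  commands=[
    [1, 0, 10, 0, 0, 0],
    [0, 0, 15, 0, 0, 0],
    [0, 0, 15, 0, 0, 0],
    [0, 0, 4, 0, 0, 0],
    [0, 0, 0, 0, 0, 0],
  ],
)

```text
time: 8.83
tool_pos: [0.5053, 0.3847, 0.1347]
tool_rot: [-0.002, 0.446, 0.895, -0.002]
contact_force: [0.1, -0.6, -0.2]
gripper_width: 0.15
grasp_force: 58.9
```

Call:
play_rows(
  commands=[
    [0, 0, 0, 0, 0, 0],
    [0, 0, 0, 0, 0, 0],
  ],
)

```text
time: 9.0
tool_pos: [0.5073, 0.3859, 0.1386]
tool_rot: [0.0, 0.446, 0.895, 0.0]
contact_force: [-0.0, -1.0, -0.2]
gripper_width: 0.148
grasp_force: 58.9
```

```bash
python3 - <<'E'
from h import *
import pickle
S=grab('side');p,M=tool();print(p)
g=S['image'].mean(2).astype(int)
for r in range(172,198):print(r,g[r,230:248])
for z in (40,60,75):print(proj(S,p+M@[0,0,z/1000]))
s=cv2.cvtColor(S['image'],cv2.COLOR_RGB2BGR)
cv2.imwrite('pics/z5.png',cv2.resize(s[150:210,210:270],(480,480),interpolation=cv2.INTER_CUBIC))
E
```

```text
[0.5074493  0.38597438 0.13903394]
172 [ 27  26  27  26  20  99 170 188 186 184 150 191 174  53  29  30  30  31]
173 [ 27  27  26  26  20  91 162 176 174 175 176 161 108  47  28  30  31  32]
174 [ 28  27  28  26  20  68 151 193 196 179 159 122  61  34  28  29  29  29]
175 [ 31  30  30  26  32  70 117 146 142 120 102  77  42  27  29  29  30  29]
176 [32 30 25 63 88 94 88 77 55 47 76 65 29 28 31 30 30 30]
177 [ 26  41 111 146 130 111  95  85  68  60  82  63  28  29  30  29  29  28]
178 [ 38 123 196 171 113 110 126 140 132 128 123  76  24  27  29  27  28  28]
179 [124 192 166 102  94  86 147 195 197 188 169 103  21  27  31  30  28  28]
180 [175 166 101  74  31  40 140 196 202 195 175 105  24  30  30  29  28  28]
181 [122 102  74  34  18  40 138 196 208 204 178 102  23  29  29  27  29  26]
182 [ 99  71  35  21  18  60 139 185 197 192 164  93  23  28  29  27  28  27]
183 [ 61  23  20  19  46 101 129 142 151 144 120  72  25  28  27  25  26  26]
184 [ 18  20  17  72 129 123  97  96 100  97  90  59  23  24  24  25  26  27]
185 [ 22  18  75 155 169 114  87 106 111 109 104  66  20  23  24  25 
[... 328 characters left out ...]
1  16  36 115 187 210 199 175 162 169 156 168 147 101  95  86  81 103]
191 [ 36  95 137 185 208 205 206 200 188 185 145  95  97  99 100 100 101  99]
192 [138 186 209 207 207 190 179 160 121 104 103 100  98  98  99 100  99 100]
193 [209 206 206 191 178 137  85  88  92  96  94  93  95  98  99  99  99 100]
194 [204 205 192 136  90  91  85  84  90  93  95  93  95 100 100  99  96  90]
195 [196 204 159  90  96  98  99  99  99  98  99  99  99  99  99  96  83  81]
196 [151 167 139  91  95  97  98  99  99  99  99 100  99  96  90  84 109 141]
197 [ 81  81  83  87  90  92  94  94  96  96  97  98  95  82  81 116 172 191]
[238.4517157  174.33438351]
[238.91495359 182.57031183]
[239.25862741 188.66649255]
```

View pics/z5.png

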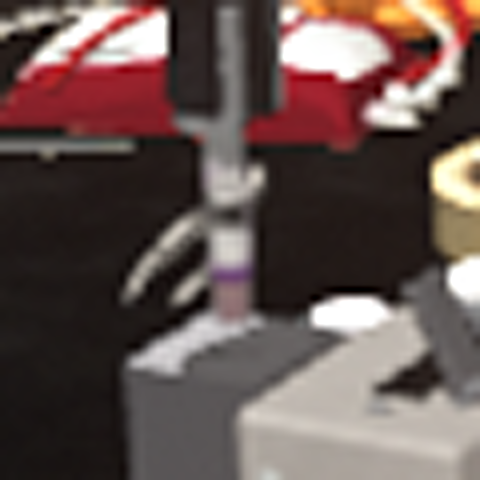

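The side view shows the foot at crop (232,318), just above the well block, and the tube line is within about 0.5 mm of the hole laterally. I'll go down gently and watch the force.

Call:
play_rows(
  commands=[
    [0, 0, 3, 0, 0, 0],
    [0, 0, 3, 0, 0, 0],
    [0, 0, 3, 0, 0, 0],
    [0, 0, 2, 0, 0, 0],
    [0, 0, 0, 0, 0, 0],
  ],
)

```text
time: 9.47
tool_pos: [0.5068, 0.3855, 0.1265]
tool_rot: [-0.0, 0.446, 0.895, -0.0]
contact_force: [0.2, 0.1, -0.1]
gripper_width: 0.152
grasp_force: 58.9
```

Call:
play_rows(
  commands=[
    [0, 0, 2, 0, 0, 0],
    [0, 0, 0, 0, 0, 0],
    [0, 0, 0, 0, 0, 0],
  ],
)

```text
time: 9.72
tool_pos: [0.5069, 0.3856, 0.1251]
tool_rot: [-0.0, 0.446, 0.895, -0.0]
contact_force: [-0.8, -0.6, -1.0]
gripper_width: 0.152
grasp_force: 58.9
```

Call:
play_rows(
  commands=[
    [0, 0, 3, 0, 0, 0],
    [0, 0, 3, 0, 0, 0],
    [0, 0, 2, 0, 0, 0],
    [0, 0, 0, 0, 0, 0],
    [0, 0, 0, 0, 0, 0],
  ],
)

```text
time: 10.13
tool_pos: [0.5069, 0.3856, 0.117]
tool_rot: [-0.0, 0.446, 0.895, -0.0]
contact_force: [1.0, -0.7, -0.1]
gripper_width: 0.152
grasp_force: 58.9
```

It's in the well with no resistance, so I'll keep going down toward the seat, expecting TCP z of about 0.085.

Call:
play_rows(
  commands=[
    [0, 0, 5, 0, 0, 0],
    [0, 0, 5, 0, 0, 0],
    [0, 0, 5, 0, 0, 0],
    [0, 0, 5, 0, 0, 0],
    [0, 0, 0, 0, 0, 0],
  ],
)

```text
time: 10.55
tool_pos: [0.5066, 0.3854, 0.0957]
tool_rot: [-0.0, 0.446, 0.895, -0.0]
contact_force: [0.7, -0.0, 0.2]
gripper_width: 0.146
grasp_force: 58.9
```

Call:
play_rows(
  commands=[
    [0, 0, 3, 0, 0, 0],
    [0, 0, 3, 0, 0, 0],
    [0, 0, 3, 0, 0, 0],
    [0, 0, 0, 0, 0, 0],
    [0, 0, 0, 0, 0, 0],
  ],
)

```text
time: 10.97
tool_pos: [0.5069, 0.3856, 0.088]
tool_rot: [-0.0, 0.446, 0.895, -0.0]
contact_force: [0.1, -0.2, -0.5]
gripper_width: 0.15
grasp_force: 58.9
```

Call:
play_rows(
  commands=[
    [0, 0, 2, 0, 0, 0],
    [0, 0, 2, 0, 0, 0],
    [0, 0, 0, 0, 0, 0],
    [0, 0, 0, 0, 0, 0],
  ],
)

```text
time: 11.3
tool_pos: [0.5074, 0.386, 0.085]
tool_rot: [0.0, 0.446, 0.895, 0.001]
contact_force: [0.9, 1.0, 2.6]
gripper_width: 0.152
grasp_force: 59.2
```

Call:
play_rows(
  commands=[
    [0, 0, 2, 0, 0, 0],
    [0, 0, 1, 0, 0, 0],
    [0, 0, 0, 0, 0, 0],
    [0, 0, 0, 0, 0, 0],
  ],
)

```text
time: 11.63
tool_pos: [0.5084, 0.3865, 0.0848]
tool_rot: [0.001, 0.446, 0.895, 0.001]
contact_force: [-2.1, -1.9, 12.9]
gripper_width: 0.154
grasp_force: 60.5
```

Call:
play_rows(
  commands=[
    [0, 0, 0, 0, 0, 0],
    [0, 0, 0, 0, 0, 0],
    [0, 0, 0, 0, 0, 0],
    [0, 0, 0, 0, 0, 0],
    [0, 0, -3, 0, 0, 0],
  ],
  hand=36,
)

```text
time: 12.05
tool_pos: [0.5061, 0.3852, 0.0829]
tool_rot: [-0.001, 0.446, 0.895, -0.001]
contact_force: [-0.0, 0.0, -0.4]
gripper_width: 0.416
grasp_force: 0.0
```

Call:
play_rows(
  commands=[
    [0, 0, -12, 0, 0, 0],
    [0, 0, -20, 0, 0, 0],
    [0, 0, -20, 0, 0, 0],
    [0, 0, -20, 0, 0, 0],
    [0, 0, -20, 0, 0, 0],
  ],
)

```text
time: 12.47
tool_pos: [0.5071, 0.3858, 0.1783]
tool_rot: [0.0, 0.446, 0.895, 0.0]
contact_force: [-0.2, -0.4, 0.0]
gripper_width: 0.422
grasp_force: 0.0
```

Call:
play_rows(
  commands=[
    [0, 0, -12, 0, 0, 0],
    [0, 0, 0, 0, 0, 0],
    [0, 0, 0, 0, 0, 0],
  ],
  hand=0,
)

```text
time: 12.72
tool_pos: [0.5074, 0.3859, 0.1893]
tool_rot: [0.0, 0.446, 0.895, 0.001]
contact_force: [0.2, 0.1, -0.5]
gripper_width: 0.013
grasp_force: 0.0
```

```bash
python3 - <<'E'
from h import *
S=grab('side');p,M=tool();print(p)
hsv=cv2.cvtColor(S['image'],cv2.COLOR_RGB2HSV);m=cv2.inRange(hsv,(125,80,40),(165,255,255))
k,_,st,c=cv2.connectedComponentsWithStats(m);print([(st[i].tolist(),c[i].round(1)) for i in range(1,k) if st[i][4]>5])
for z in (.094,.085,.076,.056):print(proj(S,[.507,.3856,z]))
s=cv2.cvtColor(S['image'],cv2.COLOR_RGB2BGR)
cv2.imwrite('pics/z6.png',cv2.resize(s[140:230,210:310],(800,720),interpolation=cv2.INTER_CUBIC)[:600])
E
```

```text
[0.50668824 0.38548784 0.18766845]
[([195, 114, 5, 6, 20], array([197.3, 116.2])), ([191, 119, 4, 5, 14], array([192.7, 120.7])), ([235, 177, 7, 9, 53], array([238.2, 181. ]))]
[238.42914801 176.50256179]
[238.63519041 180.21303686]
[238.84009243 183.89852806]
[239.29137311 191.99998457]
```

View pics/z6.png

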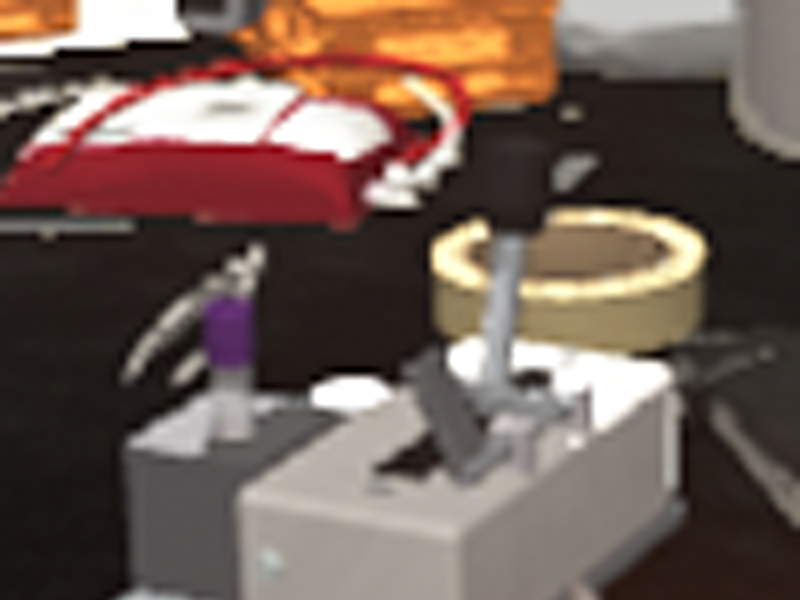

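The tube stands upright in the well, with its cap at side crop (228,333), matching the seated height (cap centroid row 181 against 180.2 predicted). The catch is still closed: paddle upper edge at (428,358), foot at (468,470), knob at (518,170). I'll refine the paddle position numerically.

```bash
python3 - <<'E'
from h import *
import pickle
fs=pickle.load(open('f0.pkl','rb'));T=fs['top'];S=fs['side']
print(T['image'].mean(2)[196:214,208:240].astype(int))
np.set_printoptions(linewidth=200)
b=np.array([.0012,-.0008,0])
for z in(.093,.064):
  print(z,'side',onz(S,263.7,183.3,z)[:2].round(4) if z>.07 else onz(S,268.9,197.4,z)[:2].round(4))
e=np.array([.799,.602,0]);n=np.array([-.602,.799,0]);W=np.array([.507,.3856,.056])
def mx(X):d=X-W;return (d@e*1000).round(1),(d@n*1000).round(1)
c=lambda x,y:(155+x/4.444-.4,155+y/4.444-.4)
for nme,p,z in [('hBR',(205,37),.056),('hFR',(368,250),.056),('hFL',(262,327),.056),('hBL',(97,110),.056),('knob',(170,109),.125)]: print(nme,mx(onz(T,*c(*p),z)+b))
E
```

```text
[[ 88  70  72  74 118 195 237 243 244 243 241 228 240 242 241 233 191 146
  182 129 100  57  46  46  47  47  47  49  51  49  48  51]
 [ 70  70  69  70  79 130 205 239 243 244 242 234 227 235 215 218 205 180
  185 175 118  68  49  47  46  50  52  53  52  49  48  48]
 [ 71  71  71  69  71  86 150 221 242 244 244 241 234 221 197 212 225 204
  180 177 158 103  61  50  48  45  50  55  54  51  46  48]
 [ 79  70  70  70  71  74 100 177 236 244 243 244 241 235 226 209 222 225
  195 170 163 131  94  63  51  50  52  53  55  50  49  51]
 [118  75  71  71  71  71  74 119 196 237 243 243 243 243 240 227 213 214
  189 182 158 151 124  90  59  51  49  53  57  56  47  48]
 [180 107  73  69  72  71  72  80 129 197 238 243 241 240 235 207 189 165
  151 173 173 165 178 118  77  54  46  50  54  53  50  48]
 [228 176  97  73  72  71  70  72  82 135 204 235 221 205 183 152 141 119
  119 143 169 173 179 155 100  67  52  49  49  50  47  48]
 [242 226 150  83  70  72  72  71  72  89 147 207 191 150 123 115 113 108
  108 117 141 165 169 163 138 100  64  51  50  45  49  51]
 [244 240 203 115  73  73  70  72  7
[... 862 characters left out ...]
243 242 242 236 205 122  96  77]
 [244 244 244 244 244 244 242 227 179 170 226 241 242 244 243 241 242 242
  243 243 243 243 243 243 243 242 238 221 173 113 106  99]
 [244 244 244 244 244 244 243 241 232 231 241 243 244 242 235 225 242 243
  243 243 243 243 243 243 241 234 215 172 126 106 110 108]
 [244 244 244 244 243 243 244 244 243 243 243 243 243 238 236 216 240 243
  243 243 243 243 243 241 231 204 161 122 115 115 110  96]]
0.093 side [0.5401 0.3179]
0.064 side [0.545  0.3029]
hBR (np.float64(98.7), np.float64(-94.6))
hFR (np.float64(-43.1), np.float64(-94.2))
hFL (np.float64(-41.0), np.float64(-26.4))
hBL (np.float64(102.9), np.float64(-26.5))
knob (np.float64(62.1), np.float64(-62.9))
```

Call:
play_rows(
  commands=[
    [-15, -5, 0, 0, 0, 0],
    [-20, -6, 0, 0, 0, 0],
    [-13, -5, 0, 0, 0, 0],
    [0, 0, 0, 0, 0, 0],
    [0, 0, 15, 0, 0, 0],
  ],
)

```text
time: 13.18
tool_pos: [0.525, 0.3373, 0.1757]
tool_rot: [0.001, 0.447, 0.894, 0.002]
contact_force: [0.4, 0.0, 0.9]
gripper_width: 0.002
grasp_force: 0.0
```

Call:
play_rows(
  commands=[
    [0, 0, 20, 0, 0, 0],
    [0, 0, 20, 0, 0, 0],
    [0, 0, 20, 0, 0, 0],
    [0, 0, 0, 0, 0, 0],
    [0, 0, 0, 0, 0, 0],
  ],
)

```text
time: 13.6
tool_pos: [0.5219, 0.3371, 0.1113]
tool_rot: [-0.001, 0.446, 0.895, -0.002]
contact_force: [0.0, -0.0, -0.6]
gripper_width: -0.0
grasp_force: 0.0
```

Call:
play_rows(
  commands=[
    [0, 0, 9, 0, 0, 0],
    [0, 0, 9, 0, 0, 0],
    [0, 0, 0, 0, 0, 0],
    [0, 0, 0, 0, 0, 0],
  ],
)

```text
time: 13.93
tool_pos: [0.5229, 0.3377, 0.095]
tool_rot: [-0.0, 0.446, 0.895, -0.0]
contact_force: [0.5, 0.3, 0.1]
gripper_width: -0.002
grasp_force: 0.0
```

Call:
play_rows(
  commands=[
    [-4, 0, 0, 0, 0, 0],
    [-4, 0, 0, 0, 0, 0],
    [-4, 0, 0, 0, 0, 0],
    [-4, 0, 0, 0, 0, 0],
    [-4, 0, 0, 0, 0, 0],
  ],
)

```text
time: 14.35
tool_pos: [0.5357, 0.3218, 0.096]
tool_rot: [0.0, 0.446, 0.895, 0.001]
contact_force: [-1.5, 1.3, 1.3]
gripper_width: 0.001
grasp_force: 1.0
```

Call:
play_rows(
  commands=[
    [-4, 0, 0, 0, 0, 0],
    [-4, 0, 0, 0, 0, 0],
    [-4, 0, 0, 0, 0, 0],
    [-3, 0, 0, 0, 0, 0],
    [0, 0, 0, 0, 0, 0],
  ],
)

```text
time: 14.77
tool_pos: [0.5444, 0.3092, 0.0949]
tool_rot: [-0.0, 0.446, 0.895, -0.0]
contact_force: [0.2, 0.4, -0.0]
gripper_width: 0.001
grasp_force: 0.5
```

Call:
play_rows(
  commands=[
    [-3, 0, 0, 0, 0, 0],
    [-3, 0, 0, 0, 0, 0],
    [0, 0, 0, 0, 0, 0],
    [0, 0, 0, 0, 0, 0],
  ],
)

```text
time: 15.1
tool_pos: [0.5466, 0.3061, 0.0948]
tool_rot: [-0.002, 0.446, 0.895, 0.0]
contact_force: [-4.5, 7.1, 0.2]
gripper_width: -0.001
grasp_force: 3.1
```

Call:
play_rows(
  commands=[
    [-2, 0, 0, 0, 0, 0],
    [-1, 0, 0, 0, 0, 0],
    [0, 0, 0, 0, 0, 0],
    [0, 0, 0, 0, 0, 0],
  ],
)

```text
time: 15.43
tool_pos: [0.5469, 0.3056, 0.0948]
tool_rot: [-0.004, 0.446, 0.895, 0.001]
contact_force: [-8.8, 11.8, 1.0]
gripper_width: 0.002
grasp_force: 6.2
```

Call:
play_rows(
  commands=[
    [8, 0, 0, 0, 0, 0],
    [6, 0, 0, 0, 0, 0],
    [0, 0, -15, 0, 0, 0],
    [0, 0, -20, 0, 0, 0],
    [0, 0, -25, 0, 0, 0],
  ],
)

```text
time: 15.85
tool_pos: [0.5401, 0.3127, 0.1537]
tool_rot: [-0.001, 0.446, 0.895, -0.002]
contact_force: [-0.5, 0.3, 0.4]
gripper_width: -0.003
grasp_force: 0.0
```

Call:
play_rows(
  commands=[
    [0, 0, -25, 0, 0, 0],
    [0, 0, -15, 0, 0, 0],
    [0, 0, 0, 0, 0, 0],
    [0, 0, 0, 0, 0, 0],
    [0, 0, 0, 0, 0, 0],
  ],
  hand=50,
)

```text
time: 16.27
tool_pos: [0.5405, 0.3132, 0.1934]
tool_rot: [-0.001, 0.446, 0.895, -0.001]
contact_force: [-0.0, -0.0, -0.3]
gripper_width: 0.584
grasp_force: 0.0
```

```bash
python3 - <<'E'
from h import *
S=grab('side');p,M=tool();print(p)
s=cv2.cvtColor(S['image'],cv2.COLOR_RGB2BGR)
cv2.imwrite('pics/z7.png',cv2.resize(s[140:230,210:310],(800,720),interpolation=cv2.INTER_CUBIC)[:600])
E
```

```text
[0.54017806 0.31318476 0.1928117 ]
```

View pics/z7.png

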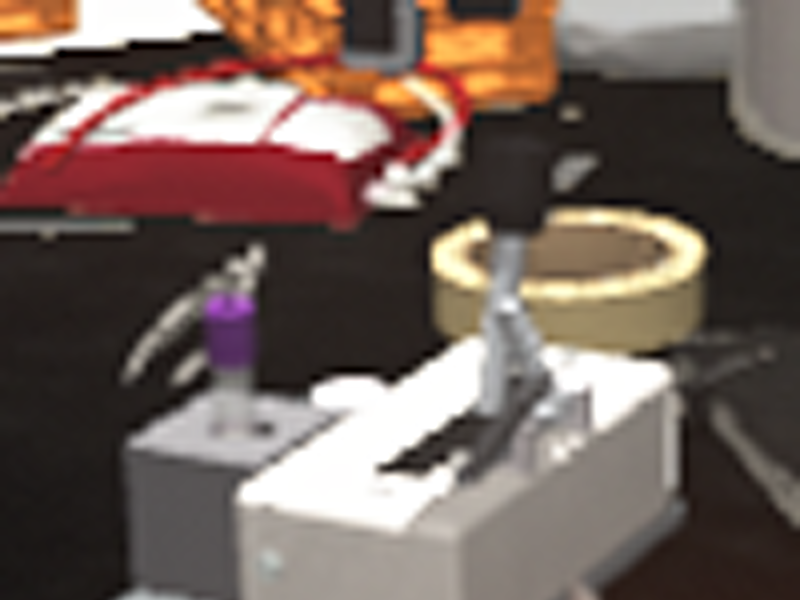

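The catch is fully open: the paddle lies over to the right at crop (505,430) and the arm is up at (515,320), clear of the stem. The tube is still seated with its cap at (230,330). Next I'll turn the gripper and go to the knob.

Call:
play_rows(
  commands=[
    [0, 0, 0, 0, 0, 7],
    [0, 0, 0, 0, 0, 7],
    [0, 0, 0, 0, 0, 7],
    [0, 0, 0, 0, 0, 7],
    [0, 0, 0, 0, 0, 7],
  ],
)

```text
time: 16.73
tool_pos: [0.5402, 0.3132, 0.1927]
tool_rot: [-0.001, 0.697, 0.717, -0.002]
contact_force: [-0.5, 0.7, -0.5]
gripper_width: 0.586
grasp_force: 0.0
```

Call:
play_rows(
  commands=[
    [0, 0, 0, 0, 0, 7],
    [0, 0, 0, 0, 0, 7],
    [0, 0, 0, 0, 0, 7],
    [0, 0, 0, 0, 0, 7],
    [0, 0, 0, 0, 0, 7],
  ],
)

```text
time: 17.15
tool_pos: [0.5402, 0.3133, 0.1927]
tool_rot: [-0.0, 0.88, 0.475, -0.002]
contact_force: [1.1, -0.6, -0.1]
gripper_width: 0.59
grasp_force: 0.0
```

Call:
play_rows(
  commands=[
    [0, 0, 0, 0, 0, 7],
    [0, 0, 0, 0, 0, 7],
    [0, 0, 0, 0, 0, 6],
    [0, 0, 0, 0, 0, 0],
  ],
)

```text
time: 17.48
tool_pos: [0.5403, 0.3133, 0.1929]
tool_rot: [0.0, 0.949, 0.317, -0.002]
contact_force: [-0.4, 1.0, -0.5]
gripper_width: 0.582
grasp_force: 0.0
```

Call:
play_rows(
  commands=[
    [15, -3, 0, 0, 0, 0],
    [28, -4, 0, 0, 0, 0],
    [28, -4, 0, 0, 0, 0],
    [27, -4, 0, 0, 0, 0],
    [0, 0, 0, 0, 0, 0],
  ],
)

```text
time: 17.9
tool_pos: [0.6118, 0.3867, 0.1925]
tool_rot: [-0.0, 0.948, 0.319, -0.001]
contact_force: [-0.3, -0.4, 0.3]
gripper_width: 0.586
grasp_force: 0.0
```

Call:
play_rows(
  commands=[
    [0, 0, 0, 0, -5.7, 0],
    [0, 0, 0, 0, -5.7, 0],
    [0, 0, 0, 0, -5.8, 0],
    [0, 0, 0, 0, 0, 0],
    [0, 0, 0, 0, 0, 0],
  ],
)

```text
time: 18.32
tool_pos: [0.61, 0.3845, 0.1924]
tool_rot: [0.047, 0.937, 0.315, -0.143]
contact_force: [-0.3, 0.1, -0.5]
gripper_width: 0.581
grasp_force: 0.0
```

```bash
python3 - <<'E'
from h import *
p,M=tool();print(p,M.round(3).tolist())
e=np.array([.799,.602,0]);n=np.array([-.602,.799,0]);W=np.array([.507,.3856,0])
H=W+.032*e-.063*n+[0,0,.020]
ax=np.sin(.3)*e+np.array([0,0,np.cos(.3)])
for r in(.166,.106):print(r,(H+r*ax).round(4),'tool delta mm',(M.T@(H+r*ax-p)*1000).round(1))
print('axis in tool',(M.T@ax).round(3))
S=grab('side');print(proj(S,H+.105*ax),'meas ~274.0,161.5 (bias u-.6,row+1)')
g=S['image'].mean(2).astype(int)
for r in range(150,176,3):print(r,g[r,264:286])
E
```

```text
[0.61003576 0.38451765 0.19236345] [[0.761, 0.603, -0.238], [0.576, -0.798, -0.179], [-0.298, -0.001, -0.955]]
0.166 [0.6097 0.3841 0.1786] tool delta mm [ 3.6  0.2 13.3]
0.106 [0.5955 0.3734 0.1213] tool delta mm [ 3.7  0.2 73.3]
axis in tool [-0.003 -0.    -1.   ]
[275.26340105 161.35318902] meas ~274.0,161.5 (bias u-.6,row+1)
150 [145 109  87 113 161 175 172 169 160 135 129 137 132 122 110  71  27  30
  31  31  31  30]
153 [199 216 146  81  78  82  88  93  96  97  96  62  27  27  27  27  62  77
  51  30  29  29]
156 [ 41 146 200 138  24  31  32  32  32  32  32  32  31  31  30  31  31  31
  31  30  30  29]
159 [221 242 201 103  29  35  35  34  36  38  39  40  40  37  37  29  55  74
  76  77  53  26]
162 [115  23  32  34  36  36  35  36  36  37  40  39  36  35  29  95 126 112
  65  24  27  29]
165 [32 34 35 36 35 34 34 37 37 37 38 36 35 33 28 34 38 37 36 35 35 24]
168 [ 28  22  56 140 169 224 188  54  40  36  37  32  28  48  98 118 115 112
 111 108 113 110]
171 [215 237 219 195 133  82  91 105 126 144 138 107 100 108 109 111 110 110
 110 108 106 106]
174 [ 88 168 217 233 241 230 174 129 135 141 123 107 103  94  84  85  85  84
  84  95 102 122]
```

Call:
play_rows(
  commands=[
    [3.7, 0, 8, 0, 0, 0],
    [0, 0, 15, 0, 0, 0],
    [0, 0, 15, 0, 0, 0],
    [0, 0, 15, 0, 0, 0],
    [0, 0, 0, 0, 0, 0],
  ],
)

```text
time: 18.78
tool_pos: [0.5974, 0.3756, 0.1381]
tool_rot: [0.048, 0.937, 0.314, -0.146]
contact_force: [-0.1, -0.7, -1.0]
gripper_width: 0.587
grasp_force: 0.0
```

Call:
play_rows(
  commands=[
    [0, 0, 10, 0, 0, 0],
    [0, 0, 10, 0, 0, 0],
    [0, 0, 0, 0, 0, 0],
    [0, 0, 0, 0, 0, 0],
  ],
)

```text
time: 19.12
tool_pos: [0.5956, 0.3737, 0.1237]
tool_rot: [0.048, 0.938, 0.314, -0.142]
contact_force: [-0.2, 0.1, -0.3]
gripper_width: 0.583
grasp_force: 0.0
```

Call:
play_rows(
  commands=[
    [0, 0, 0, 0, 0, 0],
    [0, 0, 0, 0, 0, 0],
    [0, 0, 0, 0, 0, 0],
    [0, 0, 0, 0, 0, 0],
    [0, 0, 0, 0, 0, 0],
  ],
  hand=0,
)

```text
time: 19.53
tool_pos: [0.5951, 0.3765, 0.126]
tool_rot: [0.045, 0.938, 0.315, -0.142]
contact_force: [-4.4, 6.6, 2.5]
gripper_width: 0.239
grasp_force: 58.8
```

Call:
play_rows(
  commands=[
    [0, -2.5, 0, 0, 0, 0],
    [0, 0, 0, 0, 0, 0],
    [0, 0, 0, 0, 0, 0],
  ],
)

```text
time: 19.78
tool_pos: [0.595, 0.3767, 0.126]
tool_rot: [0.047, 0.938, 0.314, -0.141]
contact_force: [-1.3, 3.1, 4.5]
gripper_width: 0.242
grasp_force: 59.1
```

Call:
play_rows(
  commands=[
    [-4.4, 0, 0.1, 0, 2.4, 0],
    [-4.4, 0, 0.1, 0, 2.4, 0],
    [-4.4, 0, 0.1, 0, 2.4, 0],
    [-4.4, 0, 0.1, 0, 2.4, 0],
    [0, 0, 0, 0, 0, 0],
  ],
)

```text
time: 20.2
tool_pos: [0.5807, 0.3658, 0.1302]
tool_rot: [0.02, 0.946, 0.317, -0.061]
contact_force: [0.5, 4.0, 4.1]
gripper_width: 0.24
grasp_force: 59.9
```

Call:
play_rows(
  commands=[
    [-4.4, 0, 0.1, 0, 2.4, 0],
    [-4.4, 0, 0.1, 0, 2.4, 0],
    [-4.4, 0, 0.1, 0, 2.4, 0],
    [-4.4, 0, 0.1, 0, 2.4, 0],
    [-4.4, 0, 0.1, 0, 2.4, 0],
  ],
)

```text
time: 20.62
tool_pos: [0.5645, 0.3535, 0.1314]
tool_rot: [-0.013, 0.948, 0.317, 0.039]
contact_force: [-1.3, 2.8, 8.3]
gripper_width: 0.237
grasp_force: 60.2
```

Call:
play_rows(
  commands=[
    [-4.4, 0, 0.1, 0, 2.4, 0],
    [-4.4, 0, 0.1, 0, 2.4, 0],
    [-4.4, 0, 0.1, 0, 2.4, 0],
    [-4.4, 0, 0.1, 0, 2.4, 0],
    [0, 0, 0, 0, 0, 0],
  ],
)

```text
time: 21.03
tool_pos: [0.5502, 0.3427, 0.1292]
tool_rot: [-0.04, 0.941, 0.315, 0.118]
contact_force: [-2.6, 2.9, 9.7]
gripper_width: 0.239
grasp_force: 60.5
```

Call:
play_rows(
  commands=[
    [-4.4, 0, 0.1, 0, 2.4, 0],
    [0, 0, 0, 0, 0, 0],
    [0, 0, 0, 0, 0, 0],
  ],
)

```text
time: 21.28
tool_pos: [0.5477, 0.3408, 0.1286]
tool_rot: [-0.046, 0.938, 0.314, 0.138]
contact_force: [-3.2, 3.7, 11.4]
gripper_width: 0.242
grasp_force: 62.3
```

Call:
play_rows(
  commands=[
    [-2.2, 0, 0, 0, 1.0, 0],
    [-2.2, 0, 0, 0, 1.0, 0],
    [0, 0, 0, 0, 0, 0],
    [0, 0, 0, 0, 0, 0],
  ],
)

```text
time: 21.62
tool_pos: [0.5446, 0.3384, 0.1276]
tool_rot: [-0.052, 0.936, 0.313, 0.154]
contact_force: [-4.1, 3.1, 12.4]
gripper_width: 0.237
grasp_force: 62.4
```

Call:
play_rows(
  commands=[
    [-1.5, 0, 0, 0, 0, 0],
    [-1.5, 0, 0, 0, 0, 0],
    [0, 0, 0, 0, 0, 0],
    [0, 0, 0, 0, 0, 0],
  ],
)

```text
time: 21.95
tool_pos: [0.543, 0.3371, 0.127]
tool_rot: [-0.052, 0.936, 0.313, 0.155]
contact_force: [-3.3, 3.2, 13.0]
gripper_width: 0.24
grasp_force: 62.3
```

Call:
play_rows(
  commands=[
    [-1.5, 0, -0.5, 0, 0, 0],
    [-1.5, 0, -0.5, 0, 0, 0],
    [0, 0, 0, 0, 0, 0],
    [0, 0, 0, 0, 0, 0],
  ],
)

```text
time: 22.28
tool_pos: [0.5418, 0.3362, 0.1267]
tool_rot: [-0.053, 0.935, 0.312, 0.157]
contact_force: [7.4, 11.5, 2.8]
gripper_width: 0.237
grasp_force: 60.8
```

Call:
play_rows(
  commands=[
    [-1.5, 0, -0.5, 0, 0, 0],
    [-1.5, 0, -0.5, 0, 0, 0],
    [0, 0, 0, 0, 0, 0],
    [0, 0, 0, 0, 0, 0],
  ],
)

```text
time: 22.62
tool_pos: [0.541, 0.3356, 0.1266]
tool_rot: [-0.054, 0.935, 0.312, 0.16]
contact_force: [19.0, 21.0, -8.9]
gripper_width: 0.239
grasp_force: 60.0
```

Call:
play_rows(
  commands=[
    [1, 0, 0, 0, 0, 0],
    [0, 0, 0, 0, 0, 0],
    [0, 0, 0, 0, 0, 0],
    [0, 0, 0, 0, 0, 0],
  ],
)

```text
time: 22.95
tool_pos: [0.5411, 0.3358, 0.1266]
tool_rot: [-0.053, 0.935, 0.312, 0.159]
contact_force: [16.3, 18.1, -7.3]
gripper_width: 0.239
grasp_force: 60.5
```

```bash
python3 - <<'E'
from h import *
S=grab('side')
s=cv2.cvtColor(S['image'],cv2.COLOR_RGB2BGR)
cv2.imwrite('pics/z8.png',cv2.resize(s[140:230,210:310],(800,720),interpolation=cv2.INTER_CUBIC)[:600])
st=manip.state();print(st['tool_pos'],st['contact_force'],st['grasp_force'])
E
```

```text
[0.5411603  0.33574336 0.12658789] [16.95274561 18.31298964 -6.81906508] 60.4510803631274
```

View pics/z8.png

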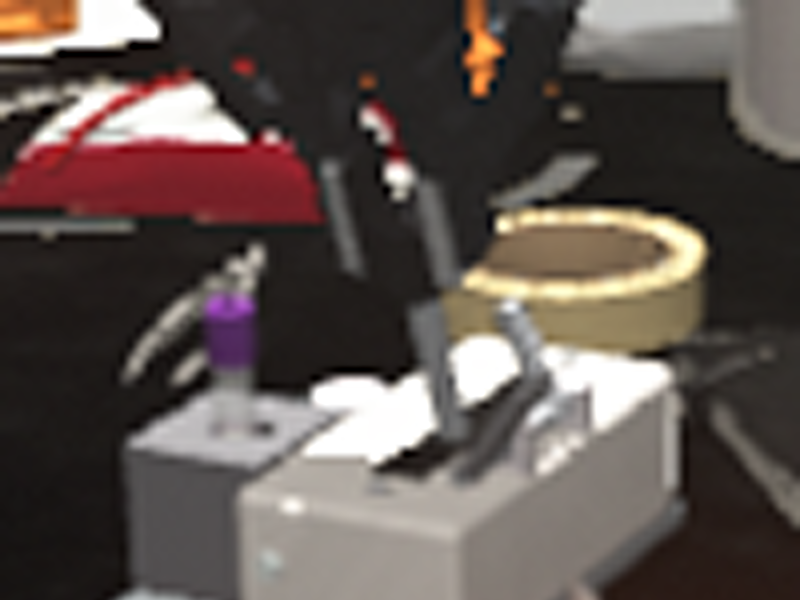

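The knob is between the fingers at about crop (400,240), with the stem leaning forward at (440,370). The catch arm is up and clear at (515,320), and the tube is still seated at (230,330). A steady pull of about 25 N shows the lever is against its stop.

```bash
python3 -c "
from plant import manip
print(manip.job_done())"
```

```text
the job is handed in; nothing more can be done
None
```

I handed the job in with the tube fully seated in the mixer well, the catch flipped open to its stop, and the gripper still holding the lever against its front stop.

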